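# Load two relays in the test fixture and latch its clamp lever

## Task

Load the test fixture: put the two cream relay blocks one each into the fixture's two pockets, standing upright and fully home, while the clamp is still open. Then press the sprung lever at the fixture's side down until its catch holds it by itself, so that the clamp stays shut over both relays. Leave everything else on the bench where it is.

Things in the scene. Friction and masses are not known exactly. Their poses are not given: they have to be found in the camera images.
- module_a: One of two identical cream plastic relay blocks, standing on the bench: 44 mm along its x, 26 mm along its y, 34 mm tall (z). Origin: centre of its underside. Grip it across the 26 mm. About 60 g. Either relay may go in either pocket, either way round.
- module_b: The other cream relay block, same shape and origin convention as module_a.
- fixture: Brown bakelite test fixture, fixed to the bench. Origin: underside of its base, below the midpoint between the pockets; z up, its -x side faces the robot (yaw up to 0.3 rad either way). Base plate x -90 to +80 mm, y -103 to +147 mm, 14 mm thick; on it the nest block, 80 (x) by 180 mm (y), centred on the origin, top face 40 mm above the bench.
- shaft (a point): Middle of the steel shaft along the fixture's y, at its x = +52, y = 0 mm, 66 mm above the bench; brackets at y = +-83 mm are 78 mm high. Behind each pocket a 48 mm clamp finger stands upright on it while the lever is up (tip 114 mm above the bench) and swings forward and down over the pocket's rear part as the lever goes down. It clears a seated relay; one not home blocks it.
- pocket0 (a point): Centre of the floor of the pocket at the fixture's y = -40 mm (the right one seen from the robot). 49 mm along the fixture's x, 31 mm along its y (2.5 mm play all round), 14 mm deep, 2 mm chamfer; its floor is 26 mm above the bench. A seated relay stands 20 mm out of the nest, its top 60 mm above the bench. Axes parallel to the fixture's.
- pocket1 (a point): The same for the other pocket, at the fixture's y = +40 mm.
- lever (a joint): Angle of the clamp lever in rad: 0 = up, about 45 degrees above level (its sprung rest position); 0.8 = fully down, level, against its stop. The spring and catch take about 7 to 12 N at the pad; let go before about 0.73 it springs back up, beyond that it snaps down to 0.8 and the catch holds it there.
- lever_pad (a point): Top centre of the black lever pad, 110 mm from the pivot. The pad is 70 mm long (75 to 145 mm from the pivot), 30 mm wide, 12 mm thick; its top is about 149 mm above the bench when up, 72 mm when fully down. The lever lies at the fixture's y = +113 mm and points to its -x. The catch is an upright steel pawl beside it at the fixture's x = 0, 76 mm high.
- lever_hinge (a point): Point on the lever's pivot axis (parallel to the fixture's y), in the middle plane of the lever, at the fixture's x = +52 mm, y = +113 mm, 66 mm above the bench. Pressing straight down 90 mm in front (fixture -x) of this point stays on the pad all the way.
- capacitor: Bystander: dark upright capacitor can, 35 mm across, 45 mm tall. Origin: centre of its underside.
- heatsink: Bystander: finned aluminium heatsink, 42 x 42 x 22 mm. Origin: centre of its underside.
- screwdriver: Bystander: black-handled screwdriver lying on the bench, 170 mm long along its x.
- spool: Bystander: grey spool, 56 mm across, 42 mm tall. Origin: centre of its underside.
- flux_bottle: Bystander: white bottle, 44 mm across, 110 mm tall. Origin: centre of its underside.
Mind the look-alikes: they are no part of the job. Leave any orange or yellow look-alike of the module_b alone.

How it is judged:
By the outcome, as a careful person would: the job done as asked, in the order asked, and still so for the second after the job is handed in, with the robot touching nothing.
It also fails if it takes over 72 s, if anything falls off the work surface, if the arm or the gripper's body presses on something with over 40 N, if the wrist force passes 120 N, or if a joint passes its speed limit or range.

## Robot

A 6-joint arm with a two-finger parallel gripper is mounted at the origin on the work surface. World frame = base frame: x ahead of the robot, y to its left, z up, the work surface at z = 0. Lengths are in m, angles in rad, forces in N, time in s.
With the tool pointing down it reaches from about 0.35 to 0.775 m from the base axis. Payload 5.5 kg.
Tool frame: the origin (TCP) lies midway between the tips of the shut fingers; the grasp point (between the pads) lies 19 mm behind it; z points along the fingers, y is the line along which they close (so a half turn about z gives the same grasp; the last joint's range is limited). The gripper opens to 85 mm and grips with 20 to 120 N. Pads are 22 mm wide; open, the fingers measure 114 mm over their backs; the gripper's body (76 mm by 85 mm) begins 54 mm behind the grasp point. The pads swing forward as they close: fully open they stand 13 mm farther back than shut.
Start: joints at [-1.439, 0.313, 0.046, 1.304, 0, 1.431], TCP at [0.154, -0.554, 0.231] pointing down, gripper open.
Joint ranges: [-2.76, 2.76], [-0.86, 1.69], [-1.03, 1.26], [-2.2, 2.34], [-1.47, 1.5], [-3.14, 3.14]. Speed limits (rad/s): [2.57, 2.57, 3.14, 3.14, 3.14, 3.14].

## Interface

Orientations are given as a unit quaternion [w, x, y, z].
In Python, from workcell import get_state, read_camera, camera_info, hand_in, recognise gives the robot as it stands.
- The arm moves only by the tool arm_command, never from a script. Its argument "moves" is one flat list of numbers, 7 for each row, row after row: the opening, from -1 (shut) to 1 (fully open), then the shift along the tool's x, y, z in mm, then the turn, a rotation vector about the tool's x, y, z in rad. A call has 1 to 8 rows; each row shifts and turns the commanded pose from where the row before left it, along the tool's axes as they then stand; what a row does not reach is not made up. A row lasts 1/8 s, in which the tool goes at most 62.5 mm and 10.7 degrees, less where a joint would pass 70% of its speed; a pose out of reach is approached as far as the arm can. A call with a gripper value outside its range is refused whole. The fingers move at their own pace and stop on an object; "newtons" is the grip in N (left out, the last holds). Time passes only in rows, so rows that do not move let the fingers close. It gives the time, the measured TCP pose, the force, the opening and the grip force at its end, in the units of the state.
- get_state(): the state, without advancing time (a new reading comes with each control period).
- read_camera(name): name is "side" or "top"; returns (picture, depth): 480x640x3 uint8, blue, green, red; 480x640 float32, m along the optical axis (not along the pixel's ray), 0 where there is no reading.
- camera_info(name): a dict with "fovy" (degrees; the focal length in pixels is half the picture's height over the tangent of half this angle, whatever the lens; pixels are square), "cx", "cy" (the principal point, pixels), "eye" and "orientation" of the camera in the world. Camera axes: x right, y down, z forward; pixel columns grow to the right and rows downward; lengths in m; the calibration is good to about 2 mm. A picture is of the moment at which its call begins. camera_info takes no time and is no camera call.
- hand_in(): hands the job in; it is judged then, once.
Trained networks look in the newest picture that a camera, given by its name, has taken for a name from the list of things; names that differ only in an ending like _2 or _b are one class to them, and where a whole thing is asked for, a point or a joint stands for the part that bears it (a point fixed in the world has none). Each returns a list of dicts, best first, with "confidence" (0 to 1); they miss things now and then, are a little off and sometimes report something else, mostly with a low value. They report only what shows in the picture. A call takes as long as a camera call. They do not tell look-alikes from the thing itself.
- recognise(camera, label): "point" ([column, row] in pixels, amid what is visible of it).
The state is a dict: "clock": time; "joint_pos": joint angles; "qvel": joint speeds; "tau": joint torques, N m; "tcp_pos": TCP position; "orientation": TCP orientation; "wrist_force": force on the tool from outside, world axes, zero at the start; "ft_torque": the same for the moment, N m; "finger_gap": finger opening in m; "grip_force": force on a finger pad.
Only numpy, scipy, OpenCV 4.12 (cv2) and the standard library are available. Lean on these libraries where they do the work, as an engineer would, in place of code of your own. Each camera call takes 0.05 s, during which the arm holds its last target. There are 200 camera calls.

## Working session

There is one attempt and no reset: what is moved stays moved. The work goes in short steps, Python scripts to look and compute and a tool call to move; the robot and the scene stay as the last step left them, time stands still between calls to the robot, and variables do not carry over. Pictures are saved under pics/ and viewed, at most 10 in all, crops included, and the job is handed in when it is done.

Besides the shell and the picture viewer there is one more tool, called after ">>>" as name(argument=value, ...), one argument or row to a line, values as JSON. arm_command: Moves the arm, as the interface text tells. Its arguments: {"type":"object","properties":{"moves":{"type":"array"},"newtons":{"type":"number"}},"required":["moves"]}

```bash
mkdir -p pics
cat > h.py <<'E'
import numpy as np, cv2
from scipy.spatial.transform import Rotation as R
from workcell import *
def cam(n):
    i=camera_info(n); f=240/np.tan(np.radians(i['fovy'])/2)
    q=i['orientation']; return i,f,R.from_quat([q[1],q[2],q[3],q[0]]).as_matrix(),np.array(i['eye'])
def cloud(n,depth):
    i,f,M,e=cam(n); v,u=np.mgrid[0:480,0:640]
    p=np.stack([(u-i['cx'])/f*depth,(v-i['cy'])/f*depth,depth],-1)
    return p@M.T+e
def proj(n,P):
    i,f,M,e=cam(n); c=(np.asarray(P)-e)@M
    return np.stack([c[...,0]/c[...,2]*f+i['cx'],c[...,1]/c[...,2]*f+i['cy']],-1)
E
python3 - <<'E'
from h import *
s=get_state(); print(s)
for n in('side','top'):
    print(n,camera_info(n))
    p,d=read_camera(n); cv2.imwrite(f'pics/{n}0.png',p); np.save(f'{n}0.npy',d); 
    C=cloud(n,d)
    for l in ['module_a','fixture','lever_pad','pocket0','lever','capacitor','heatsink','spool','flux_bottle','screwdriver']:
        print(l,[(round(r['confidence'],2),np.round(r['point']).tolist(),np.round(C[int(r['point'][1]),int(r['point'][0])],3).tolist()) for r in recognise(n,l)])
E
```

```text
{'clock': 0.0, 'joint_pos': array([-1.43860132e+00,  3.14006698e-01,  4.49688046e-02,  1.30357512e+00,
        1.00110288e-05,  1.43119558e+00]), 'qvel': array([ 6.44113349e-05, -1.66906123e-03,  7.20836459e-04, -1.09674583e-03,
       -1.32351433e-03,  1.29129195e-04]), 'tau': array([-3.28114271e-03, -4.80623531e+01,  2.98534906e+01,  1.92985323e-02,
       -2.50090397e-04,  2.91579011e-05]), 'tcp_pos': array([ 0.15429152, -0.55338856,  0.23040111]), 'orientation': array([-9.08320361e-04,  9.90779678e-01,  1.35479905e-01,  8.36895573e-06]), 'wrist_force': array([ 0.75342398,  0.37744612, -0.92808423]), 'ft_torque': array([ 0.04755526,  0.01639248, -0.00207651]), 'grip_force': 0.0, 'finger_gap': 0.08560441095111337}
side {'fovy': 54.24275734367498, 'cx': 311.97783065503097, 'cy': 239.6133726870252, 'eye': array([ 0.27573741, -0.51611516,  0.76359792]), 'orientation': array([-0.3364629 ,  0.88977442, -0.2872267 ,  0.11222756])}
module_a [(0.85, [301.0, 341.0], [0.505, -0.175, 0.032]), (0.83, [335.0, 302.0], [0.605, -0.143, 0.033]), (0.73, [315.0, 400.0], [0.463, -0.274, 0.031]), (0.71
[... 1534 characters left out ...]
9])]
lever_pad [(0.9, [154.0, 260.0], [0.551, 0.275, 0.134]), (0.43, [466.0, 292.0], [0.496, -0.396, 0.023])]
pocket0 [(0.72, [206.0, 267.0], [0.545, 0.186, 0.038]), (0.24, [419.0, 245.0], [0.6, -0.288, 0.022])]
lever [(0.97, [154.0, 264.0], [0.543, 0.27, 0.143])]
capacitor [(0.71, [337.0, 315.0], [0.441, -0.106, 0.045]), (0.18, [205.0, 272.0], [0.532, 0.193, 0.024])]
heatsink [(0.64, [418.0, 239.0], [0.618, -0.292, 0.003]), (0.58, [337.0, 315.0], [0.441, -0.106, 0.045])]
spool [(0.77, [358.0, 190.0], [0.719, -0.147, 0.048])]
flux_bottle [(0.58, [308.0, 166.0], [0.766, -0.037, 0.082])]
screwdriver [(0.76, [466.0, 289.0], [0.503, -0.397, 0.022]), (0.42, [205.0, 265.0], [0.547, 0.192, 0.022])]
```

View pics/top0.png

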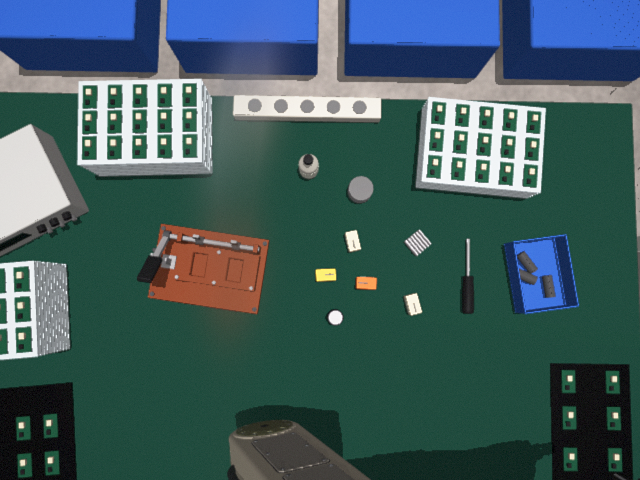

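View pics/side0.png

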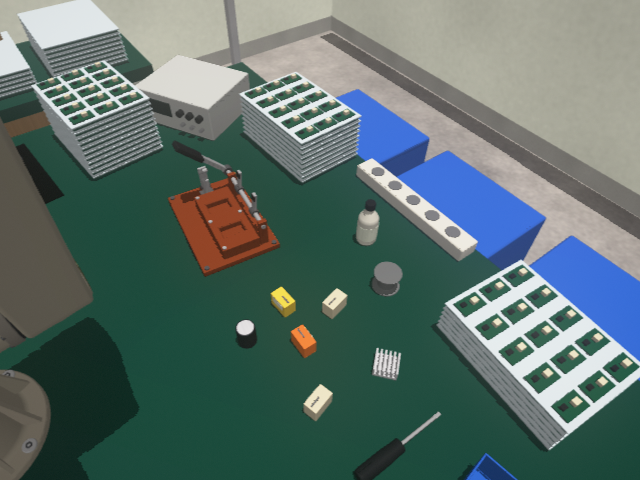

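The top view shows cream relays at (353,240) and (413,304). The yellow (326,275) and orange (366,283) blocks are look-alikes. The fixture is at about (210,268) with the lever up at (154,262). The side view agrees: relays at (335,302) and (317,401), both pockets empty.

Run:
```python
from h import *
def rect(P):
    (c,(w,h),a)=cv2.minAreaRect((P[:,:2]*1000).astype(np.float32)); 
    if w<h: w,h,a=h,w,a+90
    return np.round(c,1),round(w,1),round(h,1),round((a+90)%180-90,1)
def ray(n,uv,z):
    i,f,M,e=cam(n); d=np.c_[(uv[:,0]-i['cx'])/f,(uv[:,1]-i['cy'])/f,np.ones(len(uv))]@M.T
    return e+d*((z-e[2])/d[:,2])[:,None]
for n,pts in (('top',[(353,240),(413,304)]),('side',[(335,302),(317,401)])):
    p=cv2.imread(f'pics/{n}0.png'); d=np.load(f'{n}0.npy'); C=cloud(n,d); hsv=cv2.cvtColor(p,cv2.COLOR_BGR2HSV)
    print(n,'bench z',np.median(C[330:340,480:500,2]) if n=='top' else np.median(C[400:410,200:220,2]))
    m=((hsv[...,2]>90)&(hsv[...,0]<40)&(hsv[...,1]<110)).astype(np.uint8)
    _,L=cv2.connectedComponents(m)
    for u,v in pts:
        l=np.bincount(L[v-6:v+7,u-6:u+7].ravel(),minlength=2)[1:].argmax()+1; K=L==l; P=C[K]
        T=P[(P[:,2]>.026)&(P[:,2]<.045)]
        print('relay',K.sum(),'z med/pcts',np.round(np.percentile(P[:,2],[10,50,75,90]),4),rect(T),T.mean(0).round(4), hsv[v,u])
        if n=='top':
            vv,uu=np.nonzero(K); print('  by pixels at z=.034',rect(ray(n,np.c_[uu,vv].astype(float),.034)))
    hm=(hsv[...,0]<14)&(hsv[...,1]>120)&(C[...,1]>.0)&(C[...,1]<.4)
    for nm,a,b in (('base',.008,.020),('pocketfloor',.0225,.030),('nest',.036,.044),('all',.005,.06)):
        Q=hm&(C[...,2]>a)&(C[...,2]<b); Q=cv2.morphologyEx(Q.astype(np.uint8),cv2.MORPH_OPEN,np.ones((2,2)))>0
        print(nm,Q.sum(),rect(C[Q]), np.median(C[Q][:,2]).round(4))
```

```text
top bench z 0.000301035971815633
relay 253 z med/pcts [0.0295 0.0338 0.0357 0.0371] (array([ 607.5, -139.2]), 43.9, 26.7, 12.8) [ 0.6074 -0.139   0.0341] [ 19  35 209]
  by pixels at z=.034 (array([ 606.9, -138.6]), 45.9, 28.0, 13.0)
relay 281 z med/pcts [0.0215 0.0342 0.0361 0.0379] (array([ 468.4, -275.8]), 44.1, 27.4, 15.0) [ 0.4684 -0.2751  0.0346] [ 18  34 211]
  by pixels at z=.034 (array([ 467.7, -274.3]), 46.5, 30.0, 15.4)
base 3880 (array([529.9, 125.7]), 371.4, 171.0, 82.2) 0.0144
pocketfloor 439 (array([530.1,  79.2]), 279.2, 48.7, 82.5) 0.0267
nest 1915 (array([531.9,  95.5]), 312.0, 80.4, 82.4) 0.0402
all 6898 (array([529.9, 125.7]), 371.4, 171.0, 82.2) 0.0172
side bench z -0.0007918233562276278
relay 488 z med/pcts [0.0072 0.0313 0.0331 0.0343] (array([ 606.8, -138.2]), 44.4, 26.1, 12.1) [ 0.6055 -0.1393  0.0325] [ 24  41 238]
relay 630 z med/pcts [0.0099 0.0323 0.0336 0.0345] (array([ 466.7, -274.6]), 44.5, 25.9, 15.8) [ 0.4664 -0.2756  0.0328] [ 23  44 224]
base 2939 (array([ 471.2, -115.5]), 870.1, 194.0, 76.6) 0.0132
pocketfloor 407 (array([ 460.8, -145.8]), 820.9, 107.9, 70.9) 0.0254
nest 1747 (array([ 461.2, -144. ]), 821.1, 131.6, 72.6) 0.039
all 5692 (array([ 471.2, -115.5]), 870.1, 194.0, 76.6) 0.0157
```

Run:
```python
import cv2,numpy as np
a=cv2.imread('pics/top0.png')[215:325,135:280]; b=cv2.imread('pics/side0.png')[135:280,150:290]
cv2.imwrite('pics/crop1.png',np.hstack([cv2.resize(a,(400,303),interpolation=3),cv2.resize(cv2.resize(b,(400,414),interpolation=3)[50:353],(400,303))]))
```

```text
(no output)
```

View pics/crop1.png

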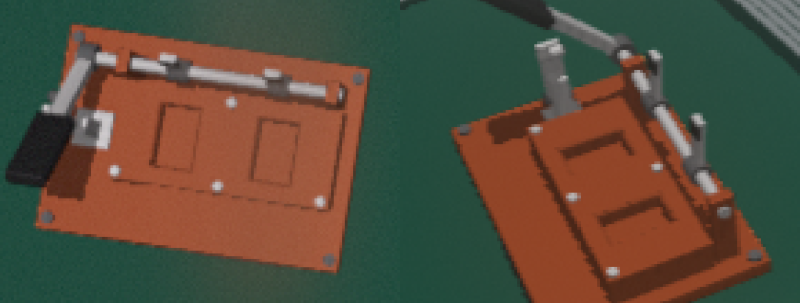

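```bash
cat > fit.py <<'E'
from h import *
from scipy.optimize import minimize
def model(x,y):
    z=np.zeros_like(x)
    z[(x>-.09)&(x<.08)&(y>-.103)&(y<.147)]=.014
    z[(abs(x)<.04)&(abs(y)<.09)]=.040
    for c in(-.04,.04): z[(abs(x)<.0245)&(abs(y-c)<.0155)]=.026
    return z
def fit(n,d,x0):
    P=cloud(n,d).reshape(-1,3); P=P[(d.ravel()>0)&(np.hypot(P[:,0]-x0[0],P[:,1]-x0[1])<.2)&(P[:,2]>-.01)&(P[:,2]<.05)]
    def cost(p):
        c,s=np.cos(p[2]),np.sin(p[2]); dx,dy=P[:,0]-p[0],P[:,1]-p[1]
        x,y=c*dx+s*dy,-s*dx+c*dy
        k=(x<.038)&(abs(y)<.1)|(x<-.03) # away from brackets/shaft
        r=np.minimum(abs(P[:,2]-model(x,y)),.012); r[~k]=.003
        return r.mean()*1e3
    best=None
    for st in([.004,.004,.03],[.002,.002,.01],[.001,.001,.005]):
        S=np.array([x0]+[np.array(x0)+np.eye(3)[i]*st[i] for i in range(3)])
        r=minimize(cost,x0,method='Nelder-Mead',options=dict(initial_simplex=S)); x0=r.x
    return r.x,r.fun
E
python3 - <<'E'
from fit import *
for n in('top','side'):
    d=np.load(f'{n}0.npy'); 
    for x0 in ([.532,.17,-.13],[.536,.166,-.15]): 
        p,f=fit(n,d,x0); print(n,p.round(4),round(f,3))
    c,s=np.cos(p[2]),np.sin(p[2]); M=np.array([[c,-s],[s,c]])
    for nm,q in(('p0',(0,-.04)),('p1',(0,.04)),('press',(-.038,.113)),('pad',(-.026,.113))): print(nm,(p[:2]+M@q).round(4))
    # pocket floor measured separately
    P=cloud(n,d).reshape(-1,3); L=(P[:,:2]-p[:2])@M
    for y in(-.04,.04):
        k=(abs(L[:,0])<.05)&(abs(L[:,1]-y)<.03)
        f=k&(abs(P[:,2]-.026)<.0045); t=k&(abs(P[:,2]-.04)<.004)
        print('floor',f.sum(),(np.percentile(L[f],1,0)*1e3).round(1),(np.percentile(L[f],99,0)*1e3).round(1),np.median(P[f,2]).round(4),'nest z',np.median(P[t,2]).round(4))
E
```

```text
top [ 0.543   0.1636 -0.1344] 2.455
top [ 0.543   0.1638 -0.1328] 2.472
p0 [0.5377 0.1241]
p1 [0.5483 0.2034]
press [0.5203 0.2808]
pad [0.5322 0.2792]
floor 278 [-23.8 -54. ] [ 23.9 -24.7] 0.0262 nest z 0.0403
floor 271 [-23.9  26.7] [24.2 55.8] 0.0267 nest z 0.0404
side [ 0.5425  0.1666 -0.1338] 2.236
side [ 0.5425  0.1665 -0.1355] 2.263
p0 [0.5371 0.1269]
p1 [0.5479 0.2062]
press [0.5201 0.2836]
pad [0.532 0.282]
floor 206 [-40.3 -62.5] [ 24.5 -15.8] 0.0257 nest z 0.0391
floor 178 [-40.3  16. ] [24.5 57.6] 0.026 nest z 0.0391
```

Both views agree, so the numbers I'll work from are:

| Item | Position (m) | Yaw |
|---|---|---|
| Fixture | (.5428, .1653) | -0.134 rad |
| Relay B | (.4675, -.2752) | 15.4° |
| Relay A | (.607, -.1388) | 12.5° |

I'm moving to relay B now. The tool yaw is already 15.6°.

>>> arm_command(
  moves=[0.4,47,-23,0,0,0,0,0.4,47,-23,0,0,0,0,0.4,47,-23,0,0,0,0,0.4,47,-23,0,0,0,0,0.4,47,-23,0,0,0,0,0.4,47,-23,0,0,0,0,0.4,47,-23,0,0,0,0,0.4,47,-23,0,0,0,0],
  newtons=40,
)

```text
clock: 2.1
tcp_pos: [0.4684, -0.2745, 0.2315]
orientation: [0.0, 0.991, 0.135, 0.0]
wrist_force: [0.5, -1.3, 0.6]
finger_gap: 0.0598
grip_force: 0.0
```

>>> arm_command(
  moves=[0.4,0,0,0,0,0,0,0.4,0,0,0,0,0,0],
)

```text
clock: 2.35
tcp_pos: [0.4671, -0.2757, 0.2312]
orientation: [0.0, 0.991, 0.136, -0.0]
wrist_force: [-0.2, -0.2, 0.7]
finger_gap: 0.0595
grip_force: 0.0
```

>>> arm_command(
  moves=[0.4,0,0,40,0,0,0,0.4,0,0,40,0,0,0,0.4,0,0,40,0,0,0,0.4,0,0,40,0,0,0,0.4,0,0,36,0,0,0,0.4,0,0,20,0,0,0,0.4,0,0,0,0,0,0,0.4,0,0,0,0,0,0],
)

```text
clock: 3.35
tcp_pos: [0.4671, -0.277, 0.0162]
orientation: [0.001, 0.991, 0.135, 0.0]
wrist_force: [0.4, 0.3, 0.6]
finger_gap: 0.0598
grip_force: 0.0
```

>>> arm_command(
  moves=[-1,0,0,0,0,0,0,-1,0,0,0,0,0,0,-1,0,0,0,0,0,0,-1,0,0,0,0,0,0,-1,0,0,0,0,0,0,-1,0,0,0,0,0,0],
)

```text
clock: 4.1
tcp_pos: [0.4679, -0.2765, 0.0165]
orientation: [0.001, 0.991, 0.136, 0.001]
wrist_force: [0.1, 0.2, 6.3]
finger_gap: 0.0253
grip_force: 40.9
```

>>> arm_command(
  moves=[-1,0,0,-20,0,0,0,-1,0,0,-45,0,0,0,-1,0,0,-45,0,0,0,-1,0,0,-45,0,0,0.1,-1,0,0,0,0,0,0.1,-1,0,0,0,0,0,0.1,-1,0,0,0,0,0,0.106,-1,0,0,0,0,0,0],
)

```text
clock: 5.1
tcp_pos: [0.467, -0.2755, 0.1702]
orientation: [-0.0, 0.998, -0.066, -0.0]
wrist_force: [-0.7, -0.1, -0.6]
finger_gap: 0.025
grip_force: 40.0
```

>>> arm_command(
  moves=[-1,2,-49,0,0,0,0,-1,2,-49,0,0,0,0,-1,2,-49,0,0,0,0,-1,2,-49,0,0,0,0,-1,2,-49,0,0,0,0,-1,2,-49,0,0,0,0,-1,2,-49,0,0,0,0,-1,2,-49,0,0,0,0],
)

```text
clock: 6.1
tcp_pos: [0.5295, 0.0611, 0.1713]
orientation: [-0.021, 0.999, -0.029, 0.0]
wrist_force: [0.6, -0.7, -0.9]
finger_gap: 0.025
grip_force: 40.0
```

>>> arm_command(
  moves=[-1,0,-49,0,0,0,0,-1,0,-47,0,0,0,0,-1,0,0,0,0,0,0,-1,0,0,0,0,0,0,-1,0,0,0,0,0,0],
)

```text
clock: 6.72
tcp_pos: [0.5328, 0.1082, 0.1761]
orientation: [-0.039, 0.999, 0.005, -0.001]
wrist_force: [-0.1, 0.0, -0.1]
finger_gap: 0.0252
grip_force: 40.0
```

Run:
```python
from h import *
s=get_state(); print(s['tcp_pos'],s['orientation'],s['finger_gap'],s['wrist_force'])
imgs=[]
for n in('side','top'):
    p,d=read_camera(n); cv2.imwrite(f'pics/{n}1.png',p); np.save(f'{n}1.npy',d)
    u,v=proj(n,s['tcp_pos']).astype(int); c=cv2.resize(p[max(v-75,0):v+75,max(0,u-75):u+75],(400,400),interpolation=3); imgs.append(c)
    C=cloud(n,d); hsv=cv2.cvtColor(p,cv2.COLOR_BGR2HSV)
    K=(np.linalg.norm(C-s['tcp_pos'],axis=-1)<.05)&(hsv[...,2]>90)&(hsv[...,0]>10)&(hsv[...,0]<35)&(hsv[...,1]<110)&(hsv[...,1]>20)
    q=s['orientation']; M=R.from_quat([q[1],q[2],q[3],q[0]]).as_matrix()
    L=(C[K]-s['tcp_pos'])@M*1e3
    print(n,K.sum(),np.percentile(L,[2,50,98],axis=0).round(1))
cv2.imwrite('pics/c2.png',np.hstack(imgs))
```

```text
[0.53283886 0.10824927 0.17613221] [-3.87192891e-02  9.99236285e-01  5.17666602e-03 -9.30504714e-04] 0.025197965328241347 [-0.12636948  0.01045258 -0.10227045]
side 290 [[-22.2 -10.6 -20.6]
 [-13.5  10.9  -3.8]
 [ 20.1  14.8  16.4]]Traceback (most recent call last):
  File "<stdin>", line 11, in <module>
    return _quantile_unchecked(
        a, q, axis, out, overwrite_input, method, keepdims, weights)
    return _ureduce(a,
                    func=_quantile_ureduce_func,
    ...<5 lines>...
                    overwrite_input=overwrite_input,
                    method=method)
    r = func(a, **kwargs)
    result = _quantile(arr,
                       quantiles=q,
    ...<2 lines>...
                       out=out,
                       weights=wgt)
    slices_having_nans = np.isnan(arr[-1, ...])
                                  ~~~^^^^^^^^^
IndexError: index -1 is out of bounds for axis 0 with size 0
```

```bash
python3 -c "
from h import *
s=get_state(); print(s['joint_pos'].round(3))
import os;print(os.listdir('pics'))"
```

```text
[ 0.009  0.27  -0.152  1.15   0.078  3.141]
['side1.png', 'crop1.png', 'side0.png', 'top1.png', 'top0.png']
```

```bash
cat >> h.py <<'E'
def delta(pos=None,yaw=None,s=None):
    s=s or get_state(); q=s['orientation']; Rc=R.from_quat([q[1],q[2],q[3],q[0]])
    x=Rc.as_matrix()[:,0]; cy=np.arctan2(x[1],x[0]); yt=cy if yaw is None else yaw
    M=np.array([[np.cos(yt),np.sin(yt),0],[np.sin(yt),-np.cos(yt),0],[0,0,-1]])
    up=np.array([[np.cos(cy),np.sin(cy),0],[np.sin(cy),-np.cos(cy),0],[0,0,-1]])
    print('yaw now',cy.round(4),'level rotvec',(Rc.inv()*R.from_matrix(up)).as_rotvec().round(4),'then z turn',round(-((yt-cy+np.pi)%(2*np.pi)-np.pi),4))
    if pos is not None: print('shift mm in current axes',(Rc.as_matrix().T@(np.array(pos)-s['tcp_pos'])*1e3).round(1),' in axes at target yaw',(M.T@(np.array(pos)-s['tcp_pos'])*1e3).round(1))
    print(s['clock'],s['tcp_pos'].round(4),s['joint_pos'].round(3))
E
python3 -c "
from h import *
delta([.5482,.2049,.17],-.134+np.pi)"
```

```text
yaw now 0.0104 level rotvec [-0.0776  0.0014 -0.0001] then z turn -2.9972
shift mm in current axes [ 16.3 -95.7  13.6]  in axes at target yaw [-2.3 97.8  6.2]
6.825 [0.5329 0.1083 0.1762] [ 0.009  0.27  -0.152  1.15   0.078  3.141]
```

>>> arm_command(
  moves=[-1,0,0,0,-0.0776,0,0,-1,0,0,0,0,0,-0.18,-1,0,0,0,0,0,-0.18,-1,0,0,0,0,0,-0.18,-1,0,0,0,0,0,-0.18,-1,0,0,0,0,0,-0.18,-1,0,0,0,0,0,-0.18,-1,0,0,0,0,0,-0.18],
)

```text
clock: 7.82
tcp_pos: [0.5332, 0.097, 0.1762]
orientation: [-0.004, 0.798, 0.603, 0.002]
wrist_force: [-0.5, 0.1, -0.3]
finger_gap: 0.0254
grip_force: 40.0
```

>>> arm_command(
  moves=[-1,0,0,0,0,0,-0.18,-1,0,0,0,0,0,-0.18,-1,0,0,0,0,0,-0.18,-1,0,0,0,0,0,-0.18,-1,0,0,0,0,0,-0.18,-1,0,0,0,0,0,-0.18,-1,0,0,0,0,0,-0.18,-1,0,0,0,0,0,-0.18],
)

```text
clock: 8.82
tcp_pos: [0.5332, 0.097, 0.1762]
orientation: [-0.002, 0.203, 0.979, 0.004]
wrist_force: [0.2, 0.0, -0.4]
finger_gap: 0.0248
grip_force: 40.0
```

>>> arm_command(
  moves=[-1,0,0,0,0,0,-0.15,-1,0,0,0,0,0,-0.147,-1,-1,49,3,0,0,0,-1,-1,49,3,0,0,0,-1,0,0,0,0,0,0,-1,0,0,0,0,0,0],
)

```text
clock: 9.57
tcp_pos: [0.5463, 0.1942, 0.1709]
orientation: [-0.001, 0.058, 0.998, 0.004]
wrist_force: [0.2, -0.2, -2.0]
finger_gap: 0.025
grip_force: 40.0
```

Run:
```python
from h import *
s=get_state(); imgs=[]; delta([.5482,.2049,.17],-.134+np.pi)
for n in('side','top'):
    p,d=read_camera(n); cv2.imwrite(f'pics/{n}2.png',p); np.save(f'{n}2.npy',d)
    u,v=proj(n,s['tcp_pos']).astype(int); c=cv2.resize(p[max(v-75,0):v+75,max(0,u-75):u+75],(400,400),interpolation=3); imgs.append(c)
    C=cloud(n,d); hsv=cv2.cvtColor(p,cv2.COLOR_BGR2HSV)
    K=(np.linalg.norm(C-s['tcp_pos'],axis=-1)<.05)&(hsv[...,2]>90)&(hsv[...,0]>10)&(hsv[...,0]<35)&(hsv[...,1]<110)&(hsv[...,1]>20)
    q=s['orientation']; M=R.from_quat([q[1],q[2],q[3],q[0]]).as_matrix()
    L=(C[K]-s['tcp_pos'])@M*1e3
    if len(L): print(n,K.sum(),np.percentile(L,[2,50,98],axis=0).round(1))
cv2.imwrite('pics/c2.png',np.hstack(imgs))
```

```text
yaw now 3.0257 level rotvec [ 0.0083 -0.0031 -0.    ] then z turn 0.0181
shift mm in current axes [-0.6 10.8  1. ]  in axes at target yaw [-0.4 10.8  0.9]
9.575 [0.5463 0.1942 0.1709] [ 0.199  0.346 -0.058  1.168  0.009  0.314]
side 279 [[-17.9 -15.2 -18.9]
 [ 13.7 -11.1  -3. ]
 [ 24.5  10.5  15.9]]
top 33 [[-19.9 -15.1 -21.5]
 [ 18.6 -14.1  -7.9]
 [ 23.   -6.9  13.2]]
```

View pics/c2.png

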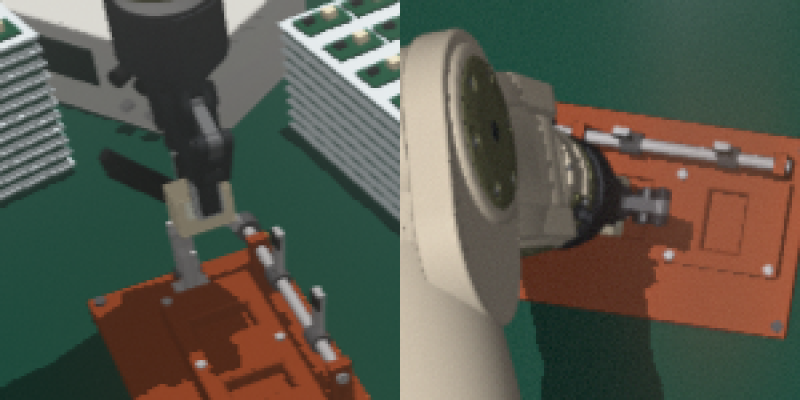

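>>> arm_command(
  moves=[-1,-0.5,10.8,0,0.008,-0.003,0.018,-1,0,0,0,0,0,0,-1,0,0,0,0,0,0],
)

```text
clock: 10.05
tcp_pos: [0.5483, 0.2044, 0.1713]
orientation: [0.0, 0.067, 0.998, 0.0]
wrist_force: [0.6, 1.1, -1.1]
finger_gap: 0.0249
grip_force: 40.1
```

```bash
python3 -c "
from h import *
delta([.5486,.2049,.075],-.134+np.pi)"
```

```text
yaw now 3.0067 level rotvec [0.0007 0.0003 0.    ] then z turn -0.0009
shift mm in current axes [-0.2  0.5 96.3]  in axes at target yaw [-0.2  0.6 96.3]
10.05 [0.5483 0.2044 0.1713] [ 2.190e-01  3.550e-01 -4.200e-02  1.173e+00  1.000e-03  3.540e-01]
```

Aligned. Now I descend to just above the nest, with the relay's underside at about 45 mm, then lower it slowly.

>>> arm_command(
  moves=[-1,0,0.5,40,0,0,0,-1,0,0,40,0,0,0,-1,0,0,28,0,0,0,-1,0,0,0,0,0,0,-1,0,0,0,0,0,0],
)

```text
clock: 10.68
tcp_pos: [0.5491, 0.2056, 0.0643]
orientation: [0.001, 0.067, 0.998, 0.001]
wrist_force: [0.6, -0.4, -0.1]
finger_gap: 0.0252
grip_force: 40.6
```

>>> arm_command(
  moves=[-1,0,0,4,0,0,0,-1,0,0,4,0,0,0,-1,0,0,3,0,0,0,-1,0,0,0,0,0,0],
)

```text
clock: 11.18
tcp_pos: [0.5485, 0.2057, 0.0519]
orientation: [0.0, 0.067, 0.998, 0.0]
wrist_force: [1.2, -2.9, 0.1]
finger_gap: 0.0252
grip_force: 40.8
```

>>> arm_command(
  moves=[-1,0,0,3,0,0,0,-1,0,0,3,0,0,0,-1,0,0,2,0,0,0,-1,0,0,0,0,0,0],
)

```text
clock: 11.68
tcp_pos: [0.5485, 0.2057, 0.0438]
orientation: [0.0, 0.067, 0.998, 0.0]
wrist_force: [2.1, -3.6, -0.3]
finger_gap: 0.0248
grip_force: 40.8
```

>>> arm_command(
  moves=[-1,0,0,1,0,0,0,-1,0,0,1,0,0,0,-1,0,0,0,0,0,0],
)

```text
clock: 12.05
tcp_pos: [0.5484, 0.2058, 0.0425]
orientation: [0.0, 0.067, 0.998, 0.0]
wrist_force: [-1.8, -3.5, 4.4]
finger_gap: 0.025
grip_force: 41.2
```

>>> arm_command(
  moves=[-0.1,0,0,0,0,0,0,-0.1,0,0,0,0,0,0,-0.1,0,0,0,0,0,0,-0.1,0,0,0,0,0,0],
)

```text
clock: 12.55
tcp_pos: [0.548, 0.205, 0.042]
orientation: [-0.0, 0.067, 0.998, -0.0]
wrist_force: [-1.5, -6.3, 3.2]
finger_gap: 0.0384
grip_force: 0.0
```

>>> arm_command(
  moves=[-0.1,0,0,-15,0,0,0,-0.1,0,0,-40,0,0,0,-0.1,0,0,-40,0,0,0,-0.1,0,0,-40,0,0,0,-0.1,0,0,0,0,0,0],
)

```text
clock: 13.18
tcp_pos: [0.5509, 0.2072, 0.182]
orientation: [0.004, 0.067, 0.998, 0.002]
wrist_force: [0.3, -1.2, -0.9]
finger_gap: 0.0387
grip_force: 0.0
```

```bash
python3 -c "
from h import *
delta([.607,-.1388,.18],.218+np.pi)
delta([.607,-.1388,.18],.218)"
```

```text
yaw now 3.0083 level rotvec [0.005 0.008 0.   ] then z turn -0.3513
shift mm in current axes [-101.6 -335.5    1.1]  in axes at target yaw [  20.1 -350.     2. ]
13.175 [0.5509 0.2072 0.182 ] [ 0.222  0.349 -0.024  1.188  0.002  0.356]
yaw now 3.0083 level rotvec [0.005 0.008 0.   ] then z turn 2.7903
shift mm in current axes [-101.6 -335.5    1.1]  in axes at target yaw [-20.1 350.    2. ]
13.175 [0.5509 0.2072 0.182 ] [ 0.222  0.349 -0.024  1.188  0.002  0.356]
```

>>> arm_command(
  moves=[-0.1,0,0,0,0.002,0.003,-0.17,0.4,0,0,0,0,0,-0.181,0.4,0,-50,0,0,0,0,0.4,5,-50,0,0,0,0,0.4,5,-50,0,0,0,0,0.4,5,-50,0,0,0,0,0.4,5,-50,0,0,0,0,0.4,0,-50,0,0,0,0],
)

```text
clock: 14.18
tcp_pos: [0.5932, -0.0924, 0.1769]
orientation: [-0.002, -0.108, 0.994, 0.0]
wrist_force: [0.7, 0.1, -0.3]
finger_gap: 0.0599
grip_force: 0.0
```

>>> arm_command(
  moves=[0.4,0,-50,0,0,0,0,0.4,0,0,0,0,0,0,0.4,0,0,0,0,0,0],
)

```text
clock: 14.55
tcp_pos: [0.6037, -0.1397, 0.1766]
orientation: [-0.002, -0.108, 0.994, 0.0]
wrist_force: [0.5, 0.7, -0.5]
finger_gap: 0.0598
grip_force: 0.0
```

Run:
```python
from fit import *
delta([.607,-.1388,.0155],.218+np.pi)
for n,x0 in (('top',[.543,.164,-.134]),('side',[.543,.166,-.134])):
    p,d=read_camera(n); cv2.imwrite(f'pics/{n}3.png',p); np.save(f'{n}3.npy',d); C=cloud(n,d)
    hsv=cv2.cvtColor(p,cv2.COLOR_BGR2HSV)
    c,s=np.cos(-.134),np.sin(-.134); M=np.array([[c,-s],[s,c]])
    L=(C[...,:2]-[.5428,.1648])@M
    K=(abs(L[...,0])<.03)&(abs(L[...,1]-.04)<.025)&(C[...,2]>.05)&(C[...,2]<.075)&(hsv[...,1]<110)
    P=C[K]; A=np.c_[L[K],np.ones(K.sum())]; co=np.linalg.lstsq(A,P[:,2],rcond=None)[0]
    (ce,sz,a)=cv2.minAreaRect((L[K]*1e3).astype(np.float32))
    print(n,K.sum(),'z',np.median(P[:,2]).round(4),'slopes',co[:2].round(3),'centre',np.round(ce,1),np.round(sz,1),a)
a=cv2.imread('pics/top3.png')[215:325,135:280]; b=cv2.imread('pics/side3.png')[135:280,150:290]
cv2.imwrite('pics/c3.png',np.hstack([cv2.resize(a,(400,303),interpolation=3),cv2.resize(b,(400,414),interpolation=3)[50:353]]))
```

```text
yaw now -2.9249 level rotvec [ 0.0012 -0.0037 -0.    ] then z turn -0.0013
shift mm in current axes [ -4.    0.  161.1]  in axes at target yaw [ -3.4   0.2 161.1]
14.55 [ 0.6037 -0.1397  0.1766] [-3.560e-01  4.220e-01  7.100e-02  1.223e+00 -1.000e-03 -5.730e-01]
top 259 z 0.06 slopes [-0.023  0.075] centre [-1.2 39.4] [43.7 27.5] 0.43821483850479126
side 221 z 0.0586 slopes [0.003 0.133] centre [-2.6 40.7] [28.6 43.5] 88.9058609008789
```

View pics/c3.png

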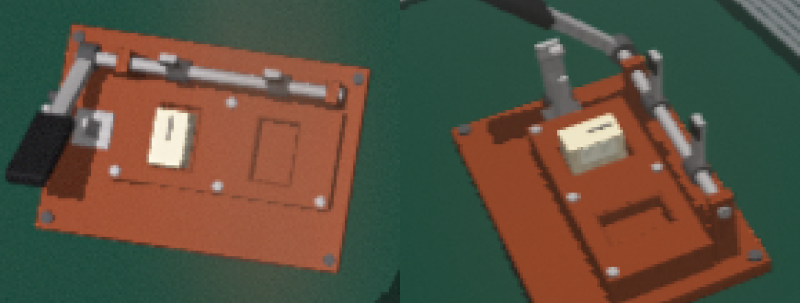

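Relay B is seated in pocket 1 with its top at 60 mm, and it looks upright. On to relay A.

>>> arm_command(
  moves=[0.4,-3.7,0,0,0.001,-0.004,0,0.4,0,0,40,0,0,0,0.4,0,0,40,0,0,0,0.4,0,0,40,0,0,0,0.4,0,0,25,0,0,0,0.4,0,0,15,0,0,0,0.4,0,0,0,0,0,0,0.4,0,0,0,0,0,0],
)

```text
clock: 15.65
tcp_pos: [0.609, -0.1398, 0.0186]
orientation: [0.002, -0.108, 0.994, -0.001]
wrist_force: [0.2, 0.7, 0.9]
finger_gap: 0.0596
grip_force: 0.0
```

>>> arm_command(
  moves=[-1,0,0,0,0,0,0,-1,0,0,0,0,0,0,-1,0,0,0,0,0,0,-1,0,0,0,0,0,0,-1,0,0,0,0,0,0,-1,0,0,0,0,0,0],
)

```text
clock: 16.4
tcp_pos: [0.6089, -0.1401, 0.0185]
orientation: [0.002, -0.108, 0.994, -0.001]
wrist_force: [-0.3, 0.3, 6.1]
finger_gap: 0.025
grip_force: 40.7
```

>>> arm_command(
  moves=[-1,0,0,-20,0,0,0,-1,0,0,-45,0,0,0,-1,0,0,-45,0,0,0,-1,0,0,-45,0,0,0.17,-1,0,0,0,0,0,0.181,-1,0,0,0,0,0,0,-1,0,0,0,0,0,0],
)

```text
clock: 17.27
tcp_pos: [0.6071, -0.1393, 0.1712]
orientation: [-0.0, 0.066, 0.998, -0.0]
wrist_force: [-0.6, 0.3, -1.6]
finger_gap: 0.0253
grip_force: 39.9
```

```bash
python3 -c "
from h import *
delta([.538,.1247,.17],-.134+np.pi)"
```

```text
yaw now 3.0103 level rotvec [-0.0005 -0.0006  0.    ] then z turn 0.0028
shift mm in current axes [103.  252.7   1.1]  in axes at target yaw [103.7 252.4   1.2]
17.275 [ 0.6071 -0.1393  0.1712] [-3.540e-01  4.280e-01  6.600e-02  1.209e+00 -1.000e-03 -2.230e-01]
```

>>> arm_command(
  moves=[-1,17,42,0,0,0,0.003,-1,17,42,0,0,0,0,-1,17,42,0,0,0,0,-1,17,42,0,0,0,0,-1,17,42,0,0,0,0,-1,17,42,0,0,0,0,-1,0,0,0,0,0,0,-1,0,0,0,0,0,0],
)

```text
clock: 18.27
tcp_pos: [0.5408, 0.1238, 0.1713]
orientation: [0.0, 0.068, 0.998, -0.001]
wrist_force: [-0.4, 0.7, -1.0]
finger_gap: 0.0252
grip_force: 39.9
```

Run:
```python
from h import *
s=get_state(); delta([.5392,.1245,.067],-.134+np.pi)
n='side';p,d=read_camera(n)
C=cloud(n,d); hsv=cv2.cvtColor(p,cv2.COLOR_BGR2HSV)
K=(np.linalg.norm(C-s['tcp_pos'],axis=-1)<.05)&(hsv[...,2]>90)&(hsv[...,0]>10)&(hsv[...,0]<35)&(hsv[...,1]<110)&(hsv[...,1]>20)
q=s['orientation']; M=R.from_quat([q[1],q[2],q[3],q[0]]).as_matrix()
L=(C[K]-s['tcp_pos'])@M*1e3
print(n,K.sum(),np.percentile(L,[2,50,98],axis=0).round(1))
```

```text
yaw now 3.0062 level rotvec [-0.0016  0.0006 -0.    ] then z turn -0.0014
shift mm in current axes [  1.7   0.7 104.3]  in axes at target yaw [  1.7   0.5 104.3]
18.275 [0.5408 0.1238 0.1713] [ 0.081  0.299 -0.123  1.149 -0.002  0.217]
side 306 [[-19.5 -14.3 -16.1]
 [ 12.3 -11.2   0.3]
 [ 23.4   9.5  17.9]]
```

>>> arm_command(
  moves=[-1,2.2,0.6,0,0,0,0,-1,0,0,40,0,0,0,-1,0,0,40,0,0,0,-1,0,0,25,0,0,0,-1,0,0,0,0,0,0,-1,0,0,0,0,0,0],
)

```text
clock: 19.08
tcp_pos: [0.54, 0.1243, 0.0679]
orientation: [0.001, 0.069, 0.998, -0.0]
wrist_force: [0.7, 0.2, -0.2]
finger_gap: 0.0254
grip_force: 39.9
```

>>> arm_command(
  moves=[-1,0,0,4,0,0,0,-1,0,0,4,0,0,0,-1,0,0,3,0,0,0,-1,0,0,0,0,0,0],
)

```text
clock: 19.58
tcp_pos: [0.5389, 0.1248, 0.0557]
orientation: [0.001, 0.068, 0.998, -0.001]
wrist_force: [-0.9, -0.2, -0.6]
finger_gap: 0.0252
grip_force: 39.9
```

Underside is at about 37.5 mm, inside the pocket mouth with no contact force. Continuing down.

>>> arm_command(
  moves=[-1,0,0,3,0,0,0,-1,0,0,3,0,0,0,-1,0,0,3,0,0,0,-1,0,0,0,0,0,0],
)

```text
clock: 20.08
tcp_pos: [0.5388, 0.1247, 0.0466]
orientation: [0.0, 0.069, 0.998, -0.001]
wrist_force: [0.1, -0.4, -0.5]
finger_gap: 0.0249
grip_force: 39.9
```

>>> arm_command(
  moves=[-1,0,0,1,0,0,0,-1,0,0,1,0,0,0,-1,0,0,0,0,0,0],
)

```text
clock: 20.45
tcp_pos: [0.5391, 0.1247, 0.0449]
orientation: [0.001, 0.069, 0.998, -0.001]
wrist_force: [0.1, 0.4, -1.0]
finger_gap: 0.0251
grip_force: 39.9
```

>>> arm_command(
  moves=[-1,0,0,1,0,0,0,-1,0,0,0.5,0,0,0,-1,0,0,0,0,0,0],
)

```text
clock: 20.82
tcp_pos: [0.5392, 0.1247, 0.0445]
orientation: [0.001, 0.068, 0.998, -0.001]
wrist_force: [-3.1, -0.6, 7.0]
finger_gap: 0.0251
grip_force: 40.9
```

>>> arm_command(
  moves=[-0.1,0,0,0,0,0,0,-0.1,0,0,0,0,0,0,-0.1,0,0,0,0,0,0,-0.1,0,0,-15,0,0,0,-0.1,0,0,-40,0,0,0,-0.1,0,0,-40,0,0,0,-0.1,0,0,-40,0,0,0,-0.1,0,0,-40,0,0,0],
)

```text
clock: 21.82
tcp_pos: [0.5389, 0.1249, 0.221]
orientation: [0.001, 0.069, 0.998, -0.0]
wrist_force: [0.9, -0.7, 0.3]
finger_gap: 0.0379
grip_force: 0.0
```

>>> arm_command(
  moves=[-1,0,-40,0,0,0,0,-1,0,-50,0,0,0,0,-1,0,-50,0,0,0,0,-1,0,-50,0,0,0,0,-1,0,0,0,0,0,0,-1,0,0,0,0,0,0],
)

```text
clock: 22.58
tcp_pos: [0.513, -0.0632, 0.2193]
orientation: [0.001, 0.069, 0.998, -0.0]
wrist_force: [0.1, 0.1, -0.4]
finger_gap: -0.0001
grip_force: 0.0
```

Run:
```python
from h import *
delta([.5204,.2814,.2],-.134+np.pi)
for n in ('top','side'):
    p,d=read_camera(n); cv2.imwrite(f'pics/{n}4.png',p); np.save(f'{n}4.npy',d); C=cloud(n,d)
    hsv=cv2.cvtColor(p,cv2.COLOR_BGR2HSV)
    c,s=np.cos(-.134),np.sin(-.134); M=np.array([[c,-s],[s,c]]); L=(C[...,:2]-[.543,.1645])@M
    for y in(-.04,.04):
        K=(abs(L[...,0])<.03)&(abs(L[...,1]-y)<.025)&(C[...,2]>.054)&(C[...,2]<.075)&(hsv[...,1]<110)
        if K.sum()<20: print(n,y,K.sum()); continue
        A=np.c_[L[K],np.ones(K.sum())]; co=np.linalg.lstsq(A,C[K][:,2],rcond=None)[0]
        ce,sz,a=cv2.minAreaRect((L[K]*1e3).astype(np.float32))
        print(n,y,K.sum(),'z',np.median(C[K][:,2]).round(4),'slopes',co[:2].round(3),np.round(ce,1),np.round(sz,1),round(a,1))
    K=(abs(L[...,1]-.113)<.03)&(L[...,0]<-.0)&(L[...,0]>-.06)&(C[...,2]>.1)&(C[...,2]<.19)&(hsv[...,2]<70)
    if K.any(): print('pad',K.sum(),(np.percentile(L[K],[2,50,98],axis=0)*1e3).round(1).tolist(),np.percentile(C[K][:,2],[2,50,98]).round(3))
a=cv2.imread('pics/top4.png')[215:325,135:280]; b=cv2.imread('pics/side4.png')[135:280,150:290]
cv2.imwrite('pics/c4.png',np.hstack([cv2.resize(a,(400,303),interpolation=3),cv2.resize(b,(400,414),interpolation=3)[50:353]]))
```

```text
yaw now 3.0037 level rotvec [-0.0006  0.0022 -0.    ] then z turn -0.0039
shift mm in current axes [ 40.  342.4  19. ]  in axes at target yaw [ 38.7 342.5  19.3]
22.575 [ 0.513  -0.0632  0.2193] [-0.278  0.203 -0.13   1.236 -0.    -0.14 ]
top -0.04 247 z 0.0602 slopes [-0.015 -0.009] [  1.4 -41.1] [26.8 44. ] 89.9
top 0.04 247 z 0.0603 slopes [0.014 0.008] [-1.5 39.5] [27.  43.8] 89.6
pad 410 [[-50.4, 96.5], [-26.4, 109.7], [-1.4, 124.8]] [0.128 0.155 0.174]
side -0.04 213 z 0.0589 slopes [0.002 0.033] [  0.1 -40.1] [44.5 27.2] 2.5
side 0.04 193 z 0.0589 slopes [-0.009  0.043] [-2.9 41.9] [31.4 44. ] 88.9
pad 297 [[-51.4, 96.6], [-28.2, 102.2], [-1.8, 124.7]] [0.123 0.152 0.172]
```

View pics/c4.png

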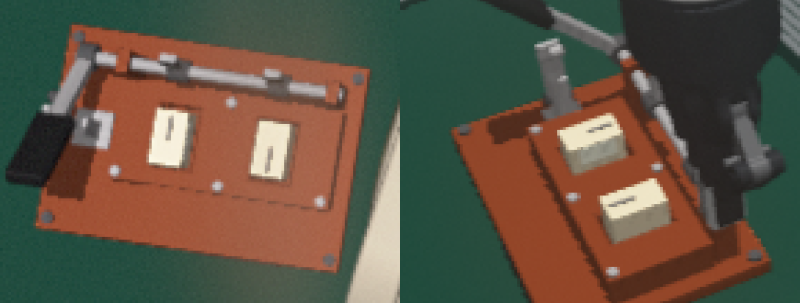

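Both relays are seated with level tops at 60 mm, and the pad spans fixture y of about 96 to 125. Now to the lever.

>>> arm_command(
  moves=[-1,5,43,0,0,0,0,-1,5,43,0,0,0,0,-1,5,43,0,0,0,0,-1,5,43,0,0,0,0,-1,5,43,0,0,0,0,-1,5,43,0,0,0,0,-1,5,43,0,0,0,0,-1,4,40,0,0,0,0],
)

```text
clock: 23.68
tcp_pos: [0.5199, 0.283, 0.2183]
orientation: [0.001, 0.067, 0.998, -0.0]
wrist_force: [-0.4, 0.1, 0.2]
finger_gap: 0.0003
grip_force: 0.0
```

>>> arm_command(
  moves=[-1,0,0,15,0,0,0,-1,0,0,15,0,0,0,-1,0,0,10,0,0,0,-1,0,0,10,0,0,0,-1,0,0,10,0,0,0,-1,0,0,10,0,0,0,-1,0,0,0,0,0,0],
)

```text
clock: 24.55
tcp_pos: [0.5208, 0.2793, 0.1472]
orientation: [0.0, 0.069, 0.998, -0.001]
wrist_force: [1.1, -0.7, 0.2]
finger_gap: -0.0004
grip_force: 0.4
```

Run:
```python
from h import *
print(get_state()['wrist_force'])
im=[]
for n in ('top','side'):
    p,d=read_camera(n); cv2.imwrite(f'pics/{n}5.png',p)
a=cv2.imread('pics/top5.png')[200:350,100:300]; b=cv2.imread('pics/side5.png')[90:290,130:330]
cv2.imwrite('pics/c5.png',np.hstack([cv2.resize(a,(400,300),interpolation=3),cv2.resize(b,(400,400),interpolation=3)[:300]]))
```

```text
[ 1.12533585 -0.72363174  0.22902871]
```

View pics/c5.png

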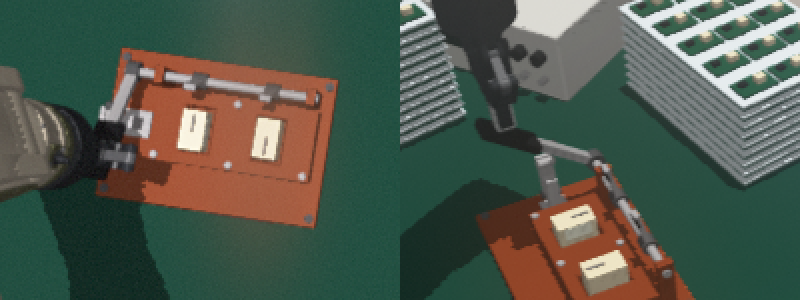

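The side view shows the fingertips over the pad at about (505,130) in the crop. Continuing down in small steps.

>>> arm_command(
  moves=[-1,0,0,6,0,0,0,-1,0,0,6,0,0,0,-1,0,0,6,0,0,0,-1,0,0,6,0,0,0],
)

```text
clock: 25.15
tcp_pos: [0.5208, 0.2798, 0.1238]
orientation: [0.001, 0.068, 0.998, -0.001]
wrist_force: [-0.1, 0.2, 2.7]
finger_gap: -0.0001
grip_force: 1.0
```

>>> arm_command(
  moves=[-1,0,0,6,0,0,0,-1,0,0,6,0,0,0,-1,0,0,6,0,0,0,-1,0,0,6,0,0,0],
)

```text
clock: 25.65
tcp_pos: [0.521, 0.2797, 0.0999]
orientation: [0.001, 0.068, 0.998, -0.001]
wrist_force: [-0.7, -0.0, 3.2]
finger_gap: 0.0003
grip_force: 1.3
```

>>> arm_command(
  moves=[-1,0,0,5,0,0,0,-1,0,0,5,0,0,0,-1,0,0,5,0,0,0,-1,0,0,5,0,0,0,-1,0,0,0,0,0,0],
)

```text
clock: 26.28
tcp_pos: [0.5207, 0.2795, 0.0796]
orientation: [0.0, 0.068, 0.998, -0.001]
wrist_force: [1.0, -0.8, -0.4]
finger_gap: -0.0002
grip_force: 0.0
```

>>> arm_command(
  moves=[-1,0,0,3,0,0,0,-1,0,0,3,0,0,0,-1,0,0,2,0,0,0,-1,0,0,0,0,0,0],
)

```text
clock: 26.78
tcp_pos: [0.5211, 0.2796, 0.0721]
orientation: [0.001, 0.069, 0.998, -0.001]
wrist_force: [0.5, 0.2, -0.4]
finger_gap: -0.0
grip_force: 0.1
```

>>> arm_command(
  moves=[-1,0,0,1,0,0,0,-1,0,0,1,0,0,0,-1,0,0,0,0,0,0],
)

```text
clock: 27.15
tcp_pos: [0.5212, 0.2797, 0.0719]
orientation: [0.001, 0.068, 0.998, -0.0]
wrist_force: [-3.8, -2.6, 12.0]
finger_gap: -0.0002
grip_force: 5.8
```

>>> arm_command(
  moves=[-1,0,0,-10,0,0,0,-1,0,0,-40,0,0,0,-1,0,0,-45,0,0,0,-1,0,0,-45,0,0,0,-1,25,-45,0,0,0,0,-1,25,-45,0,0,0,0,-1,25,-45,0,0,0,0,-1,25,-45,0,0,0,0],
)

```text
clock: 28.15
tcp_pos: [0.3963, 0.1141, 0.2104]
orientation: [0.001, 0.068, 0.998, -0.001]
wrist_force: [0.6, -0.9, 0.7]
finger_gap: -0.0
grip_force: 0.0
```

>>> arm_command(
  moves=[-1,0,-50,0,0,0,0,-1,0,-50,0,0,0,0,-1,0,-50,0,0,0,0,-1,0,0,0,0,0,0],
)

```text
clock: 28.65
tcp_pos: [0.3767, -0.0363, 0.2108]
orientation: [0.001, 0.072, 0.997, -0.001]
wrist_force: [-0.2, 1.1, 0.1]
finger_gap: -0.0
grip_force: 0.0
```

Run:
```python
from h import *
for n in ('top','side'):
    p,d=read_camera(n); cv2.imwrite(f'pics/{n}6.png',p); C=cloud(n,d); hsv=cv2.cvtColor(p,cv2.COLOR_BGR2HSV)
    c,s=np.cos(-.134),np.sin(-.134); M=np.array([[c,-s],[s,c]]); L=(C[...,:2]-[.543,.1645])@M
    K=(abs(L[...,1]-.111)<.012)&(L[...,0]<-.03)&(L[...,0]>-.085)&(C[...,2]>.03)&(C[...,2]<.19)&(hsv[...,2]<80)
    print('pad',K.sum(),np.percentile(C[K][:,2],[5,50,95]).round(3))
a=cv2.imread('pics/top6.png')[180:330,130:470]; b=cv2.imread('pics/side6.png')[90:430,130:430]
cv2.imwrite('pics/c6.png',np.hstack([cv2.resize(a,(480,212),interpolation=3),np.zeros((212,0,3),np.uint8)]))
o=np.zeros((360,800,3),np.uint8); o[:212,:480]=cv2.resize(a,(480,212)); o[:,480:]=cv2.resize(b,(320,360)); cv2.imwrite('pics/c6.png',o)
```

```text
pad 293 [0.068 0.072 0.076]
pad 98 [0.062 0.07  0.073]
```

View pics/c6.png

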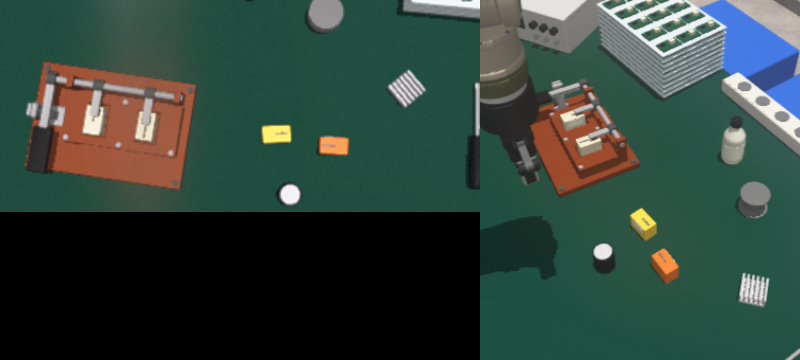

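The lever is staying down by itself, with the pad top at 72 mm. Both clamp fingers lie over the seated relays and the bystanders haven't moved, so I'm handing in.

```bash
python3 -c "
from workcell import hand_in
print(hand_in())"
```

```text
the job is handed in; nothing more can be done
None
```

The job is handed in (no verdict came back): both relays are seated in their pockets, the lever is caught down with the clamp shut over them, and the bystanders look undisturbed in the last pictures.

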